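# Load the vial rack under the sampler's height bar

## Task

Load the vial rack into the autosampler. One tall vial has got in among the short ones and will not clear the height bar, so lift it out first and set it down upright on the steel tray, without dropping it. Then slide the rack along its lane, under the bar, until its nose is home against the end stop; keep the rack down on the lane and the short vials in their places, let nothing knock the bar, and leave the glassware on the bench alone.

Things in the scene. Friction and masses are not known exactly. Their poses are not given: they have to be found in the camera images.
- sampler: Fixed autosampler. Origin on the bench right below the height bar; x is the loading direction along the lane, z up. Deck 100 mm wide, top 18 mm above the bench, from x = -330 to +155 mm; on it two guides 12 mm high, 36 mm apart inside, centred on y = 0: the lane. White housing 212 mm high beyond x = 165 mm; a needle carriage parked on its face at y = +98 mm reaches back to x = 125 mm.
- height_bar: Fixed dark steel bridge across the lane, part of the sampler. Origin on the deck in the middle of the lane, axes as the sampler's. The bar is 16 mm wide along the lane, its underside 56 mm and its top 68 mm above the deck; its two posts are 12 mm thick, centred 36 mm either side of the lane's middle.
- stop_face (a point): Middle of the face of the black rubber end stop, at deck level, 155 mm past the bar; its x axis is the loading direction, out of the lane into the stop. The stop is 34 mm wide and 30 mm high.
- rack: Loose white plastic vial rack in the lane, 220 long, 32 wide, some 160 g. Origin: centre of its underside; x towards its nose (end nearest the bar), z up. Five pockets 24.5 mm square, floors 4 and rims 30 mm up, at x = 87, 60, 33, 6, -21 mm. At the rear an upright handle block, 15 (x) by 26 (y), 45 mm high, rear face at x = -110 mm (65 mm before mid-bar when home). Slides with a few newtons.
- rack_nose (a point): Middle of the rack's leading end face at its underside, 110 mm ahead of the rack's origin; axes as the rack's.
- rack_handle (a point): Centre of the top of the rack's rear handle block, 102.5 mm behind the rack's origin, 45 mm above its underside.
- tall_vial: Loose amber glass vial, 22.5 mm diameter, 76 mm high, 26 g, straight sides up to 57 mm, then a neck (17 mm) and an aluminium crimp cap (20.6 mm diameter, the top 9 mm). Origin at the centre of its base, z towards the cap. It stands in any one of the rack's five pockets, about 1 mm clear of the walls, and rises 30 mm above the short vials.
- short_vial_1: Loose amber glass vial, 22.5 mm diameter, 46 mm high, 17 g, with an aluminium crimp cap; origin at the centre of its base, z towards the cap. Stands in a pocket of the rack; its cap clears the bar by 6 mm.
- short_vial_2: Another short vial, the same.
- short_vial_4: Another short vial, the same.
- short_vial_5: Another short vial, the same.
- tray: Fixed shallow stainless steel tray on the bench beside the lane (sampler's +y side), 130 mm (its x) by 100 mm (its y), walls 14 mm high and 3 mm thick, floor 3 mm thick. Origin at the centre of its underside.
- reagent_bottle: Amber glass bottle with a white cap, bystander, 62 mm diameter, 135 mm high; origin at the centre of its base.
- beaker: Glass beaker, bystander, 70 mm diameter, 85 mm high; origin at the centre of its base.
- flask: Stoppered volumetric flask, bystander, bulb 62 mm diameter, 176 mm high; origin at the centre of its base.

How it is judged:
By the outcome, as a careful person would: the job done as asked, in the order asked, and still so for the second after the job is handed in, with the robot touching nothing.
It also fails if it takes over 61 s, if anything falls off the work surface, if the arm or the gripper's body presses on something with over 40 N, if the wrist force passes 120 N, or if a joint passes its speed limit or range.

## Robot

A 7-joint arm with a two-finger parallel gripper is mounted at the origin on the work surface. World frame = base frame: x ahead of the robot, y to its left, z up, the work surface at z = 0. Lengths are in m, angles in rad, forces in N, time in s.
With the tool pointing down it reaches from about 0.35 to 0.9 m from the base axis. Payload 8.1 kg.
Tool frame: the origin (TCP) lies midway between the tips of the shut fingers; the grasp point (between the pads) lies 19 mm behind it (robot.pinch_z is the distance from the TCP to the grasp point, in m); y points along the fingers, x is the direction in which the jaws open and shut, and the axes are right-handed (so a half turn about y gives the same grasp; the last joint's range is limited). The gripper opens to 85 mm and grips with 20 to 120 N. Pads are 22 mm wide; open, the fingers measure 114 mm over their backs; the gripper's body (76 mm by 85 mm) begins 54 mm behind the grasp point. The pads swing forward as they close: fully open they stand 13 mm farther back than shut.
Start: joints at [1.065, 0.434, 0.025, 1.573, -0.012, 1.134, -0.075], TCP at [0.245, -0.575, 0.231] pointing down, gripper open.
Joint ranges: [-2.62, 2.62], [-0.44, 2.09], [-1.27, 1.32], [0.08, 2.57], [-1.32, 4.46], [0.12, 2], [-2.74, 2.74]. Speed limits (rad/s): [2.22, 2.22, 3.01, 3.01, 3.14, 3.14, 3.14].

## Interface

Orientations are given as a unit quaternion [w, x, y, z].
In Python, from rig import robot gives the robot as it stands.
- The arm moves only by the tool servo_tool, never from a script. Its arguments are lists of equal length, an entry for each row: "delta_pos": the shift along the tool's x, y, z in cm, a list of three; "delta_rot": the turn, a rotation vector about the tool's x, y, z in rad, a list of three. A call has exactly 8 rows; each row shifts and turns the commanded pose from where the row before left it, along the tool's axes as they then stand; what a row does not reach is not made up. A row lasts 1/12 s, in which the tool goes at most 41.7 mm and 7.16 degrees, less where a joint would pass 70% of its speed; a pose out of reach is approached as far as the arm can. A call is refused whole if a number of a shift passes 4.17 or a number of a turn 0.125, either way. A call with a gripper value outside its range is refused whole. "claw" is the finger opening in cm, from 0 to 8.54, set as the call begins (left out, the last holds). The fingers move at their own pace and stop on an object; "squeeze" is the grip in N (left out, the last holds). Time passes only in rows, so rows that do not move let the fingers close, or fill a call up. It gives the time, the measured TCP pose, the force and the opening at its end, in the units of the state.
- robot.get_obs(): the state, without advancing time (a new reading comes with each control period).
- robot.snapshot(name): name is "side" or "top" or "wrist"; returns (picture, depth): 384x512x3 uint8, red, green, blue; 384x512 float32, m along the optical axis (not along the pixel's ray), 0 where there is no reading.
- robot.get_calibration(name): a dict with "fx", "fy", "cx", "cy" (pixels), "R" (3x3) and "t" (3): a world point X has camera coordinates R X + t. Camera axes: x right, y down, z forward; pixel columns grow to the right and rows downward; lengths in m; the calibration is good to about 2 mm. A picture is of the moment at which its call begins: read the wrist's pose just before it. get_calibration takes no time and is no camera call; for the wrist camera it gives the pose at the moment of the call.
- robot.job_done(): hands the job in, once; it reports no verdict.
Trained networks look in the newest picture that a camera, given by its name, has taken for a name from the list of things; names that differ only in an ending like _2 or _b are one class to them, and where a whole thing is asked for, a point or a joint stands for the part that bears it (a point fixed in the world has none). Each returns a list of dicts, best first, with "score" (0 to 1); they miss things now and then, are a little off and sometimes report something else, mostly with a low value. They report only what shows in the picture. A call takes as long as a camera call.
- robot.recognise(label, camera): "pixel" ([row, column] in pixels, amid what is visible of it).
- robot.outline_of(label, camera): "mask" (384x512 bool, what is visible of it) and "pixel" ([row, column] in pixels, amid what is visible of it).
The state is a dict: "clock": time; "joints": joint angles; "qd": joint speeds; "effort": joint torques, N m; "tcp_pos": TCP position; "orientation": TCP orientation; "force": force on the tool from outside, world axes, zero at the start; "wrist_torque": the same for the moment, N m; "width": opening from 0.0 (shut) to 1.0 (fully open).
Only numpy, scipy, OpenCV 4.12 (cv2) and the standard library are available. Lean on these libraries where they do the work, as an engineer would, in place of code of your own. Each camera call takes 0.05 s, during which the arm holds its last target. There are 200 camera calls.

## Working session

There is one attempt and no reset: what is moved stays moved. The work goes in short steps, Python scripts to look and compute and a tool call to move; the robot and the scene stay as the last step left them, time stands still between calls to the robot, and variables do not carry over. Pictures are saved under pics/ and viewed, about 8 in all and at most 12, crops included, and the job is handed in when it is done.

Besides the shell and the picture viewer there is one more tool, called in YAML: its name, and indented under it one key for each argument. servo_tool: Moves the arm, as the interface text tells. Its arguments: {"type":"object","properties":{"delta_pos":{"type":"array"},"delta_rot":{"type":"array"},"claw":{"type":"number"},"squeeze":{"type":"number"}},"required":["delta_pos","delta_rot"]}

```bash
mkdir -p pics; ls; cat > h.py <<'E'
import numpy as np, cv2
from rig import robot
def snap(c,name=None):
    cal=robot.get_calibration(c); im,d=robot.snapshot(c)
    if name: cv2.imwrite(f'pics/{name}.png',cv2.cvtColor(im,cv2.COLOR_RGB2BGR))
    return im,d,cal
def cloud(d,cal):
    v,u=np.indices(d.shape)
    P=np.stack([(u-cal['cx'])/cal['fx']*d,(v-cal['cy'])/cal['fy']*d,d],-1)
    W=(P-cal['t'])@np.array(cal['R']); W[d<=0]=np.nan
    return W
E
python3 - <<'E'
from h import *
np.set_printoptions(precision=4,suppress=True)
print(robot.get_obs(), robot.pinch_z)
for c in ['top','side']:
    im,d,cal=snap(c,c+'0'); W=cloud(d,cal); np.save(f'{c}W.npy',W)
    print(c,'campos',-np.array(cal['R']).T@cal['t'])
    for l in ['height_bar','rack','rack_handle','tall_vial','short_vial_1','tray','sampler','reagent_bottle','beaker','flask']:
        for r in robot.outline_of(l,c)[:5]:
            m=r['mask']; Q=W[m]; Q=Q[~np.isnan(Q[:,0])]
            if len(Q)==0: continue
            print(l,round(r['score'],2),np.round(r['pixel']),m.sum(),np.median(Q,0),'min',np.percentile(Q,2,0),'max',np.percentile(Q,98,0))
E
```

```text
pics
{'clock': 0.0, 'joints': array([ 1.0654,  0.4352,  0.025 ,  1.5741, -0.0116,  1.134 , -0.0751]), 'qd': array([ 0.    ,  0.0015, -0.0008,  0.0008, -0.001 , -0.002 ,  0.0011]), 'effort': array([  0.0008, -67.0462,   1.0259, -31.6217,   0.0158,   0.0126,
         0.    ]), 'tcp_pos': array([ 0.2447, -0.5745,  0.2305]), 'orientation': array([ 0.5902, -0.5896,  0.3904, -0.3894]), 'force': array([ 1.2136, -0.8286, -0.3897]), 'wrist_torque': array([-0.0395,  0.0211,  0.0035]), 'width': 1.0006257769320286} 0.0187
top campos [0.4931 0.0599 1.1154]
height_bar 0.59 [230. 274.] 354 [0.4877 0.0171 0.0853] min [0.4476 0.0007 0.0172] max [0.54   0.0329 0.0906]
height_bar 0.52 [225. 196.] 646 [0.5093 0.2081 0.0322] min [0.486  0.0554 0.0186] max [0.5278 0.2701 0.0666]
rack 0.86 [226. 215.] 993 [0.5063 0.1692 0.0326] min [0.4839 0.0553 0.0168] max [0.5273 0.2712 0.0707]
rack_handle 0.71 [228. 197.] 542 [0.5081 0.214  0.0319] min [0.4842 0.0551 0.0198] max [0.525  0.2672 0.0655]
tall_vial 0.74 [229. 251.] 48 [0.4978 0.0734 0.0692] min [0.489  0.0657 0.0665] max [0.5066 0.0835 0.0723]
tall_vial 0.
[... 2163 characters left out ...]
 [ 0.308  -0.4249  0.0079] max [0.5977 0.3235 0.2163]
reagent_bottle 0.58 [254. 133.] 1245 [0.7128 0.3703 0.0801] min [0.6997 0.3396 0.0053] max [0.7415 0.3934 0.1358]
beaker 0.58 [135. 270.] 838 [ 0.7812 -0.14    0.0557] min [ 0.7516 -0.2346 -0.0009] max [ 0.896  -0.1124  0.086 ]
beaker 0.23 [270. 252.] 1051 [0.5011 0.194  0.035 ] min [0.4832 0.0539 0.0208] max [0.5266 0.2678 0.0635]
flask 0.59 [224. 174.] 815 [0.7284 0.2498 0.053 ] min [0.708  0.2243 0.0114] max [0.7476 0.2723 0.1765]
flask 0.54 [248. 276.] 110 [0.4996 0.1291 0.0639] min [0.4934 0.1175 0.044 ] max [0.5114 0.1356 0.0704]
flask 0.32 [254. 134.] 1260 [0.713  0.3703 0.08  ] min [0.6997 0.3383 0.0043] max [0.7406 0.3934 0.1358]
```

```bash
python3 - <<'E'
from h import *
from scipy.spatial.transform import Rotation as R
np.set_printoptions(precision=4,suppress=True)
o=robot.get_obs(); q=o['orientation']; print(o['clock'],R.from_quat([q[1],q[2],q[3],q[0]]).as_matrix())
for c in ['top','side']:
    W=np.load(c+'W.npy')
    def sel(x0,x1,y0,y1,z0,z1):
        with np.errstate(invalid='ignore'):
            m=(W[...,0]>x0)&(W[...,0]<x1)&(W[...,1]>y0)&(W[...,1]<y1)&(W[...,2]>z0)&(W[...,2]<z1)
        return W[m]
    def rep(n,Q):
        if len(Q): print(c,n,len(Q),'mean',Q.mean(0),'min',Q.min(0),'max',Q.max(0))
    rep('cap',sel(.48,.53,.12,.19,.094,.104))
    for y in [.073,.1,.127,.18]: rep('short%g'%y,sel(.48,.53,y-.014,y+.014,.065,.0725))
    h=sel(.48,.54,.2,.29,.058,.067); rep('handle',h)
    b=sel(.44,.56,-.01,.05,.082,.092); rep('bar',b)
    if len(b)>20:
        for s in (0,1): pass
        # bar direction via PCA
        u,s,vt=np.linalg.svd((b-b.mean(0))[:,:2]); print('bar dir',vt[0])
    hs=sel(.3,.65,-.3,.2,.2,.225); rep('housing',hs)
    if len(hs)>20:
        e=[]
        for x in np.arange(.36,.56,.01):
            k=hs[abs(hs[:,0]-x)<.005]
            if len(k)>5:e.append((x,k[:,1].max()))
        e=np.array(e); print('housing edge slope',np.polyfit(e[:,0],e[:,1],1), e[::5])
E
python3 -c "
import cv2
a=cv2.imread('pics/top0.png')[90:300,100:400];b=cv2.imread('pics/side0.png')[120:330,120:420]
import numpy as np
cv2.imwrite('pics/v1.png',cv2.resize(np.hstack([a,b]),(800,280),interpolation=cv2.INTER_CUBIC))"
```

```text
1.1 [[ 0.3919  0.      0.92  ]
 [-0.92   -0.      0.3919]
 [ 0.     -1.     -0.    ]]
top cap 55 mean [0.5048 0.1543 0.0993] min [0.496  0.1445 0.095 ] max [0.5136 0.1646 0.1034]
top short0.073 49 mean [0.4981 0.0741 0.0692] min [0.4889 0.0656 0.066 ] max [0.5068 0.0836 0.0723]
top short0.1 44 mean [0.5001 0.1005 0.0686] min [0.4921 0.0912 0.0651] max [0.51  0.109 0.072]
top short0.127 45 mean [0.502  0.1275 0.0688] min [0.4929 0.1188 0.0654] max [0.5106 0.137  0.0724]
top short0.18 47 mean [0.5063 0.1814 0.0685] min [0.4969 0.1721 0.0651] max [0.5147 0.1906 0.0723]
top handle 59 mean [0.5126 0.262  0.0632] min [0.5015 0.2548 0.0584] max [0.5247 0.2709 0.0669]
top bar 215 mean [0.4938 0.0168 0.0869] min [0.4529 0.0067 0.082 ] max [0.5351 0.0268 0.0918]
bar dir [-0.9974  0.0719]
top housing 9790 mean [ 0.463  -0.222   0.2118] min [ 0.3117 -0.3     0.2   ] max [ 0.6192 -0.116   0.2212]
housing edge slope [-0.0226 -0.1361] [[ 0.36   -0.1408]
 [ 0.41   -0.1454]
 [ 0.46   -0.148 ]
 [ 0.51   -0.1527]
 [ 0.56   -0.116 ]]
side cap 65 mean [0.5059 0.1528 0.0978] min [0.497  0.1422 0.0942] max
[... 184 characters left out ...]
0889 0.0652] max [0.5126 0.1086 0.0723]
side short0.127 56 mean [0.503  0.1261 0.0681] min [0.4943 0.1157 0.0652] max [0.5126 0.1354 0.0715]
side short0.18 60 mean [0.5081 0.1799 0.0682] min [0.4987 0.1697 0.0651] max [0.5188 0.1898 0.0718]
side handle 79 mean [0.514  0.2611 0.0624] min [0.5007 0.2526 0.0581] max [0.5283 0.268  0.0658]
side bar 217 mean [0.4949 0.0156 0.0861] min [0.454  0.0049 0.082 ] max [0.5382 0.0254 0.0915]
bar dir [-0.9978  0.0668]
side housing 5861 mean [ 0.4526 -0.2166  0.2111] min [ 0.3135 -0.3     0.2   ] max [ 0.6202 -0.1162  0.219 ]
housing edge slope [-0.0435 -0.1276] [[ 0.36   -0.1404]
 [ 0.41   -0.1454]
 [ 0.46   -0.1485]
 [ 0.51   -0.1524]
 [ 0.56   -0.1299]]
```

View pics/v1.png

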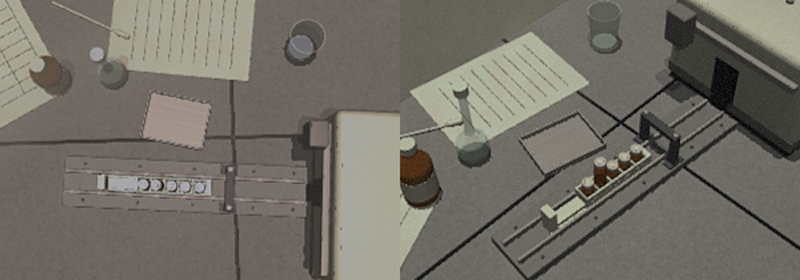

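servo_tool:
  delta_pos:
    - [0,-3,0]
    - [0,-3,0]
    - [0,-3,0]
    - [0,0,0]
    - [0,0,0]
    - [0,0,0]
    - [0,0,0]
    - [0,0,0]
  delta_rot:
    - [0,-0.12,0]
    - [0,-0.12,0]
    - [0,-0.12,0]
    - [0,-0.12,0]
    - [0,-0.12,0]
    - [0,-0.12,0]
    - [0,-0.12,0]
    - [0,-0.12,0]
  claw: 4.5

```text
clock: 1.77
tcp_pos: [0.2449, -0.575, 0.3214]
orientation: [-0.703, 0.704, -0.071, 0.071]
force: [0.5, -0.5, -0.3]
width: 0.53
```

servo_tool:
  delta_pos:
    - [0,0,2]
    - [0,0,2]
    - [1,0,3.5]
    - [1,0,3.5]
    - [1,0,3.5]
    - [1,0,3.5]
    - [1,0,3.5]
    - [1,0,3.5]
  delta_rot:
    - [0,-0.07,0]
    - [0,-0.063,0]
    - [0,0,0]
    - [0,0,0]
    - [0,0,0]
    - [0,0,0]
    - [0,0,0]
    - [0,0,0]

```text
clock: 2.43
tcp_pos: [0.3277, -0.3291, 0.3215]
orientation: [-0.706, 0.707, -0.027, 0.027]
force: [1.0, 0.4, -0.5]
width: 0.526
```

servo_tool:
  delta_pos:
    - [1,0,3.5]
    - [1,0,3.5]
    - [1,0,3.5]
    - [1,0,3.5]
    - [1,0,3.5]
    - [1,0,3.5]
    - [1,0,3.5]
    - [1,0,3.5]
  delta_rot:
    - [0,0,0]
    - [0,0,0]
    - [0,0,0]
    - [0,0,0]
    - [0,0,0]
    - [0,0,0]
    - [0,0,0]
    - [0,0,0]

```text
clock: 3.1
tcp_pos: [0.4285, -0.0558, 0.3217]
orientation: [-0.706, 0.707, -0.026, 0.027]
force: [1.2, 1.1, -0.6]
width: 0.529
```

servo_tool:
  delta_pos:
    - [0.86,0,3.05]
    - [0.86,0,3.05]
    - [0.86,0,3.05]
    - [0.87,1.5,3.05]
    - [0.87,2,3.05]
    - [0.87,3,3.05]
    - [0.87,3,3.05]
    - [0,2.5,0]
  delta_rot:
    - [0,0,0]
    - [0,0,0]
    - [0,0,0]
    - [0,0,0]
    - [0,0,0]
    - [0,0,0]
    - [0,0,0]
    - [0,0,0]

```text
clock: 3.77
tcp_pos: [0.5042, 0.1546, 0.2029]
orientation: [0.708, -0.705, 0.024, -0.025]
force: [-0.1, -0.1, 0.3]
width: 0.525
```

```bash
python3 - <<'E'
from h import *
np.set_printoptions(precision=4,suppress=True)
o=robot.get_obs(); print(o['clock'],o['tcp_pos'],o['width'])
im,d,cal=snap('wrist','w1'); W=cloud(d,cal); np.save('wW.npy',W)
print('cam',-np.array(cal['R']).T@cal['t'])
with np.errstate(invalid='ignore'):
  for n,(y0,y1,z0,z1) in dict(tall=(.13,.18,.093,.105),s3=(.112,.14,.064,.074),s5=(.166,.197,.064,.074)).items():
    Q=W[(W[...,0]>.47)&(W[...,0]<.54)&(W[...,1]>y0)&(W[...,1]<y1)&(W[...,2]>z0)&(W[...,2]<z1)]
    if len(Q):
        c,r=cv2.minEnclosingCircle(Q[:,:2].astype(np.float32)); print(n,len(Q),Q.mean(0),c,r)
E
```

```text
3.7667 [0.5042 0.1546 0.2029] 0.5250409811105282
cam [0.508  0.2198 0.3449]
tall 435 [0.5054 0.1538 0.0969] (0.5055657625198364, 0.15332937240600586) 0.01030676905065775
s3 307 [0.5033 0.1263 0.067 ] (0.5032639503479004, 0.12625059485435486) 0.010328685864806175
s5 369 [0.5075 0.1804 0.067 ] (0.5075495839118958, 0.1802106350660324) 0.010122922249138355
```

View pics/w1.png

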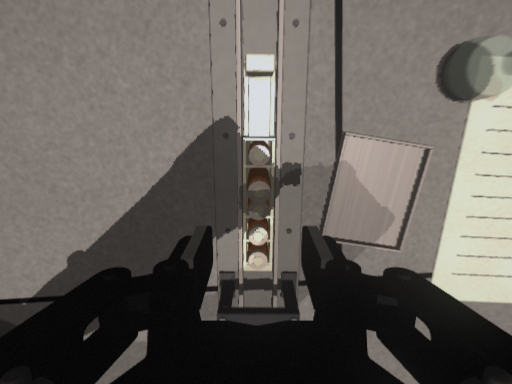

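servo_tool:
  delta_pos:
    - [0.14,0,-0.1]
    - [0,3,0]
    - [0,3,0]
    - [0,3,0]
    - [0,2.5,0]
    - [0,2,0]
    - [0,1.5,0]
    - [0,0.1,0]
  delta_rot:
    - [0,0,0]
    - [0,0,0]
    - [0,0,0]
    - [0,0,0]
    - [0,0,0]
    - [0,0,0]
    - [0,0,0]
    - [0,0,0]

```text
clock: 4.48
tcp_pos: [0.5052, 0.1449, 0.0524]
orientation: [-0.706, 0.707, -0.028, 0.027]
force: [0.3, -0.6, -0.6]
width: 0.528
```

servo_tool:
  delta_pos:
    - [0,0,0]
    - [0,0,0]
    - [0,0,0]
    - [0,0,0]
    - [0,0,0]
    - [0,0,0]
    - [0,0,0]
    - [0,0,0]
  delta_rot:
    - [0,0,0]
    - [0,0,0]
    - [0,0,0]
    - [0,0,0]
    - [0,0,0]
    - [0,0,0]
    - [0,0,0]
    - [0,0,0]
  claw: 1.5
  squeeze: 25

```text
clock: 5.15
tcp_pos: [0.5064, 0.1471, 0.0548]
orientation: [0.707, -0.707, 0.026, -0.028]
force: [-0.6, -1.9, 9.3]
width: 0.25
```

```bash
python3 - <<'E'
from h import *
np.set_printoptions(precision=4,suppress=True)
im,d,cal=snap('side','s2')
im2,_,_=snap('wrist','w2')
o=robot.get_obs(); print({k:o[k] for k in ['clock','tcp_pos','orientation','force','wrist_torque','width','joints','qd']})
a=cv2.resize(im[190:310,200:360],(800,600),interpolation=cv2.INTER_CUBIC)[:,:,::-1]
b=im2[:,:,::-1][0:384,100:400]
cv2.imwrite('pics/v3.png',np.hstack([cv2.resize(a,(440,330)),cv2.resize(b,(258,330))]))
E
```

```text
{'clock': 5.25, 'tcp_pos': array([0.5065, 0.1471, 0.0549]), 'orientation': array([ 0.7067, -0.7065,  0.0256, -0.0279]), 'force': array([-0.0294, -1.8225,  8.9352]), 'wrist_torque': array([-0.3991,  0.0388, -0.0073]), 'width': 0.2557025422685516, 'joints': array([ 0.0511,  0.5752, -0.5988,  1.9609,  0.4724,  0.7433, -0.9035]), 'qd': array([ 0.0012, -0.0009,  0.0003,  0.0003, -0.0011,  0.001 ,  0.0002])}
```

View pics/v3.png

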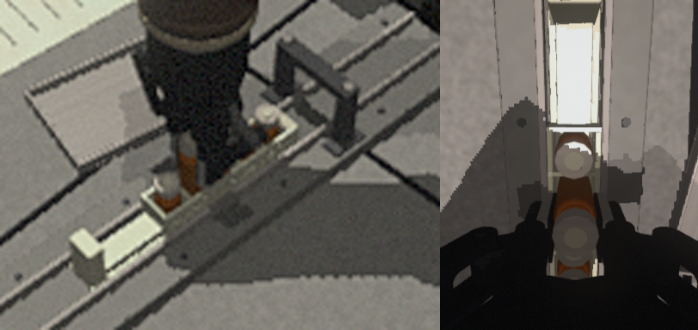

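servo_tool:
  delta_pos:
    - [0,-0.2,0]
    - [0,-0.2,0]
    - [0,-0.4,0]
    - [0,-0.4,0]
    - [0,-0.5,0]
    - [0,-0.5,0]
    - [0,-0.5,0]
    - [0,-0.5,0]
  delta_rot:
    - [0,0,0]
    - [0,0,0]
    - [0,0,0]
    - [0,0,0]
    - [0,0,0]
    - [0,0,0]
    - [0,0,0]
    - [0,0,0]

```text
clock: 5.92
tcp_pos: [0.505, 0.1471, 0.0856]
orientation: [-0.707, 0.707, -0.027, 0.027]
force: [-0.2, -0.1, 0.4]
width: 0.251
```

servo_tool:
  delta_pos:
    - [0,-1,0]
    - [0,-1,0]
    - [0,-1,0]
    - [0,-1,0]
    - [0,-1,0]
    - [0,-1,0]
    - [0,-0.5,0]
    - [0,0,0]
  delta_rot:
    - [0,0,0]
    - [0,0,0]
    - [0,0,0]
    - [0,0,0]
    - [0,0,0]
    - [0,0,0]
    - [0,0,0]
    - [0,0,0]

```text
clock: 6.58
tcp_pos: [0.5057, 0.1473, 0.1515]
orientation: [0.707, -0.706, 0.026, -0.027]
force: [-0.2, 0.3, -0.6]
width: 0.253
```

```bash
python3 - <<'E'
from h import *
np.set_printoptions(precision=4,suppress=True)
im,d,cal=snap('side','s3'); W=cloud(d,cal)
im2,_,_=snap('wrist','w3')
o=robot.get_obs(); print({k:o[k] for k in ['clock','tcp_pos','force','width']})
robot.snapshot('side')
for l in ['tall_vial','short_vial_1','tray']:
  for r in robot.outline_of(l,'side')[:5]:
    Q=W[r['mask']]; Q=Q[~np.isnan(Q[:,0])]
    print(l,round(r['score'],2),np.round(r['pixel']),np.median(Q,0),np.percentile(Q,3,0),np.percentile(Q,97,0))
a=cv2.resize(im[170:310,190:370],(450,350),interpolation=cv2.INTER_CUBIC)[:,:,::-1]
cv2.imwrite('pics/v4.png',np.hstack([a,cv2.resize(im2[:,100:400,::-1],(273,350))]))
E
```

```text
{'clock': 6.6833, 'tcp_pos': array([0.505 , 0.1469, 0.15  ]), 'force': array([ 1.0601,  0.0688, -0.2941]), 'width': 0.2567242507030327}
tall_vial 0.73 [224. 268.] [0.5013 0.1598 0.1615] [0.4931 0.0911 0.0019] [0.5626 0.1638 0.197 ]
short_vial_1 0.63 [233. 296.] [0.4958 0.0763 0.0642] [0.4896 0.0664 0.0468] [0.5071 0.0816 0.0711]
short_vial_1 0.57 [248. 280.] [0.5006 0.1287 0.0646] [0.4946 0.1163 0.0453] [0.5102 0.1353 0.0703]
short_vial_1 0.49 [242. 288.] [0.4981 0.1026 0.0627] [0.492  0.09   0.0446] [0.5101 0.1083 0.0704]
tray 0.89 [230. 240.] [0.6432 0.1215 0.0037] [ 0.5882  0.0519 -0.0002] [0.6931 0.182  0.0154]
```

View pics/v4.png

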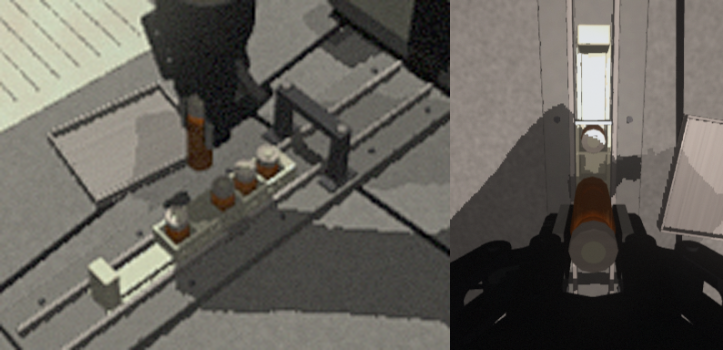

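servo_tool:
  delta_pos:
    - [1,0,0]
    - [2.5,0,-0.4]
    - [2.5,0,-0.4]
    - [2.5,0,-0.5]
    - [2.5,0,-0.5]
    - [1.5,0,-0.5]
    - [1,0,0]
    - [0,0,0]
  delta_rot:
    - [0,0,0]
    - [0,0,0]
    - [0,0,0]
    - [0,0,0]
    - [0,0,0]
    - [0,0,0]
    - [0,0,0]
    - [0,0,0]

```text
clock: 7.55
tcp_pos: [0.6403, 0.1126, 0.1491]
orientation: [-0.707, 0.707, -0.027, 0.028]
force: [0.1, -0.1, -0.3]
width: 0.253
```

servo_tool:
  delta_pos:
    - [0,1,0]
    - [0,2,0]
    - [0,2,0]
    - [0,2,0]
    - [0,1.5,0]
    - [0,1,0]
    - [0,0.8,0]
    - [0,0,0]
  delta_rot:
    - [0,0,0]
    - [0,0,0]
    - [0,0,0]
    - [0,0,0]
    - [0,0,0]
    - [0,0,0]
    - [0,0,0]
    - [0,0,0]

```text
clock: 8.22
tcp_pos: [0.6366, 0.1139, 0.0453]
orientation: [-0.706, 0.707, -0.027, 0.025]
force: [0.0, -0.3, -0.6]
width: 0.25
```

servo_tool:
  delta_pos:
    - [0,0.2,0]
    - [0,0.2,0]
    - [0,0.2,0]
    - [0,0.1,0]
    - [0,0.1,0]
    - [0,0,0]
    - [0,0,0]
    - [0,0,0]
  delta_rot:
    - [0,0,0]
    - [0,0,0]
    - [0,0,0]
    - [0,0,0]
    - [0,0,0]
    - [0,0,0]
    - [0,0,0]
    - [0,0,0]

```text
clock: 8.88
tcp_pos: [0.638, 0.114, 0.0392]
orientation: [0.707, -0.707, 0.027, -0.027]
force: [-0.4, -0.3, -0.4]
width: 0.249
```

servo_tool:
  delta_pos:
    - [0,0.1,0]
    - [0,0.1,0]
    - [0,0.1,0]
    - [0,0.1,0]
    - [0,0,0]
    - [0,0,0]
    - [0,0,0]
    - [0,0,0]
  delta_rot:
    - [0,0,0]
    - [0,0,0]
    - [0,0,0]
    - [0,0,0]
    - [0,0,0]
    - [0,0,0]
    - [0,0,0]
    - [0,0,0]

```text
clock: 9.55
tcp_pos: [0.6381, 0.1141, 0.036]
orientation: [-0.707, 0.707, -0.026, 0.027]
force: [-3.3, -1.4, 8.9]
width: 0.253
```

servo_tool:
  delta_pos:
    - [0,-0.1,0]
    - [0,-0.05,0]
    - [0,0,0]
    - [0,0,0]
    - [0,0,0]
    - [0,0,0]
    - [0,0,0]
    - [0,0,0]
  delta_rot:
    - [0,0,0]
    - [0,0,0]
    - [0,0,0]
    - [0,0,0]
    - [0,0,0]
    - [0,0,0]
    - [0,0,0]
    - [0,0,0]

```text
clock: 10.22
tcp_pos: [0.6379, 0.114, 0.0364]
orientation: [-0.707, 0.707, -0.027, 0.027]
force: [0.4, -0.5, -0.8]
width: 0.251
```

servo_tool:
  delta_pos:
    - [0,0,0]
    - [0,0,0]
    - [0,0,0]
    - [0,0,0]
    - [0,0,0]
    - [0,0,0]
    - [0,0,0]
    - [0,0,0]
  delta_rot:
    - [0,0,0]
    - [0,0,0]
    - [0,0,0]
    - [0,0,0]
    - [0,0,0]
    - [0,0,0]
    - [0,0,0]
    - [0,0,0]
  claw: 4.5

```text
clock: 10.88
tcp_pos: [0.6379, 0.114, 0.0365]
orientation: [-0.707, 0.707, -0.027, 0.027]
force: [-1.0, -0.5, 0.4]
width: 0.527
```

servo_tool:
  delta_pos:
    - [0,-0.5,0]
    - [0,-1,0]
    - [0,-2,0]
    - [0,-3,0]
    - [0,-3,0]
    - [0,-3,0]
    - [0,-2,0]
    - [0,0,0]
  delta_rot:
    - [0,0,0]
    - [0,0,0]
    - [0,0,0]
    - [0,0,0]
    - [0,0,0]
    - [0,0,0]
    - [0,0,0]
    - [0,0,0]

```text
clock: 11.55
tcp_pos: [0.6402, 0.1154, 0.1879]
orientation: [0.708, -0.706, 0.024, -0.029]
force: [1.3, 0.9, 0.4]
width: 0.528
```

```bash
python3 - <<'E'
from h import *
np.set_printoptions(precision=4,suppress=True)
im,d,cal=snap('side','s5'); W=cloud(d,cal)
im2,_,_=snap('wrist','w5')
o=robot.get_obs(); print({k:o[k] for k in ['clock','tcp_pos','force','width','joints']})
def sel(x0,x1,y0,y1,z0,z1):
    with np.errstate(invalid='ignore'):
        Q=W[(W[...,0]>x0)&(W[...,0]<x1)&(W[...,1]>y0)&(W[...,1]<y1)&(W[...,2]>z0)&(W[...,2]<z1)]
    return len(Q),(Q.mean(0) if len(Q) else 0)
print('tall top',sel(.58,.69,.06,.18,.072,.085),'mid',sel(.58,.69,.06,.18,.02,.04))
print('handle',sel(.48,.54,.22,.29,.058,.067))
for y in [.073,.1,.127,.18]: print(sel(.48,.53,y-.014,y+.014,.065,.0725))
a=cv2.resize(im[150:310,170:370],(450,360),interpolation=cv2.INTER_CUBIC)[:,:,::-1]
cv2.imwrite('pics/v5.png',np.hstack([a,cv2.resize(im2[:,100:400,::-1],(281,360))]))
E
```

```text
{'clock': 11.65, 'tcp_pos': array([0.6384, 0.1142, 0.1833]), 'force': array([ 0.2158,  0.0038, -0.0592]), 'width': 0.5304505567231421, 'joints': array([ 0.1425,  0.5946, -0.6349,  1.5331,  0.3759,  1.1355, -0.6445])}
tall top (58, array([0.6368, 0.1207, 0.0782])) mid (49, array([0.6315, 0.1248, 0.0303]))
handle (82, array([0.5137, 0.2614, 0.0624]))
(54, array([0.4991, 0.073 , 0.0679]))
(51, array([0.5014, 0.0992, 0.0685]))
(54, array([0.5029, 0.1257, 0.0681]))
(60, array([0.5084, 0.1796, 0.068 ]))
```

View pics/v5.png

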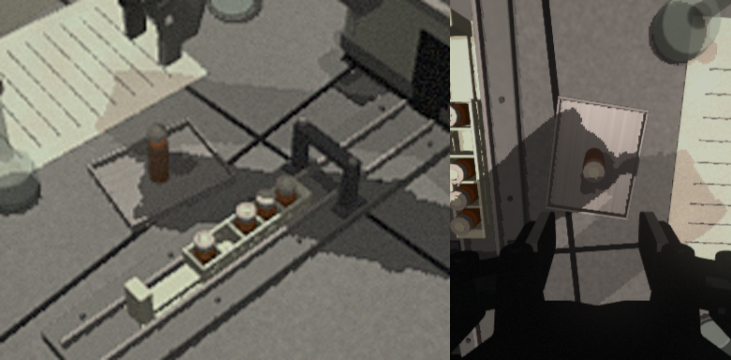

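servo_tool:
  delta_pos:
    - [-1.9,0,2.6]
    - [-1.9,0,2.7]
    - [-1.9,0,2.7]
    - [-1.9,0,2.7]
    - [-2,0,2.7]
    - [-2,0,2.7]
    - [-2,0,2.5]
    - [0,0,0]
  delta_rot:
    - [0,0,0]
    - [0,0,0]
    - [0,0,0]
    - [0,0,0]
    - [0,0,0]
    - [0,0,0]
    - [0,0,0]
    - [0,0,0]
  claw: 0

```text
clock: 12.32
tcp_pos: [0.5102, 0.3164, 0.1813]
orientation: [0.708, -0.706, 0.024, -0.022]
force: [0.1, 1.3, 0.9]
width: -0.002
```

servo_tool:
  delta_pos:
    - [0,2,0]
    - [0,2.5,0]
    - [0,2.5,0]
    - [0,2.5,0]
    - [0,2,0]
    - [0,1,0]
    - [0,0,0]
    - [0,0,0]
  delta_rot:
    - [0,0,0]
    - [0,0,0]
    - [0,0,0]
    - [0,0,0]
    - [0,0,0]
    - [0,0,0]
    - [0,0,0]
    - [0,0,0]

```text
clock: 12.98
tcp_pos: [0.5159, 0.3095, 0.0563]
orientation: [-0.706, 0.707, -0.027, 0.026]
force: [-0.1, 1.3, -0.6]
width: -0.005
```

servo_tool:
  delta_pos:
    - [0.1,0.6,0]
    - [0,0.6,0]
    - [0,0.6,0]
    - [0,0,0]
    - [0,0,-0.6]
    - [0,0,-0.6]
    - [0,0,-0.6]
    - [0,0,0]
  delta_rot:
    - [0,0,0]
    - [0,0,0]
    - [0,0,0]
    - [0,0,0]
    - [0,0,0]
    - [0,0,0]
    - [0,0,0]
    - [0,0,0]

```text
clock: 13.65
tcp_pos: [0.5162, 0.2894, 0.0386]
orientation: [-0.706, 0.707, -0.027, 0.027]
force: [0.7, -0.6, 0.0]
width: -0.0
```

servo_tool:
  delta_pos:
    - [0,0,-0.3]
    - [0,0,-0.3]
    - [0,0,-0.3]
    - [0,0,-0.3]
    - [0,0,-0.3]
    - [0,0,-0.3]
    - [0,0,-0.3]
    - [0,0,-0.3]
  delta_rot:
    - [0,0,0]
    - [0,0,0]
    - [0,0,0]
    - [0,0,0]
    - [0,0,0]
    - [0,0,0]
    - [0,0,0]
    - [0,0,0]

```text
clock: 14.32
tcp_pos: [0.5141, 0.2676, 0.0386]
orientation: [0.707, -0.707, 0.026, -0.027]
force: [-1.1, 1.6, -1.5]
width: 0.0
```

```bash
python3 - <<'E'
from h import *
np.set_printoptions(precision=4,suppress=True)
im,d,cal=snap('side','s6'); W=cloud(d,cal)
o=robot.get_obs(); print({k:o[k] for k in ['clock','tcp_pos','force','width']})
def sel(x0,x1,y0,y1,z0,z1):
    with np.errstate(invalid='ignore'):
        Q=W[(W[...,0]>x0)&(W[...,0]<x1)&(W[...,1]>y0)&(W[...,1]<y1)&(W[...,2]>z0)&(W[...,2]<z1)]
    return len(Q),(Q.mean(0) if len(Q) else 0)
for y in [.063,.09,.117,.17]: print(sel(.48,.53,y-.02,y+.02,.065,.0725))
cv2.imwrite('pics/v6.png',cv2.resize(im[170:330,170:370],(600,480),interpolation=cv2.INTER_CUBIC)[:,:,::-1])
E
```

```text
{'clock': 14.3667, 'tcp_pos': array([0.5141, 0.2669, 0.0385]), 'force': array([0.3644, 0.6475, 0.1817]), 'width': -0.001742495200860268}
(67, array([0.4997, 0.0632, 0.0676]))
(65, array([0.5017, 0.0907, 0.0683]))
(50, array([0.5035, 0.1145, 0.0684]))
(58, array([0.5079, 0.1683, 0.0683]))
```

View pics/v6.png

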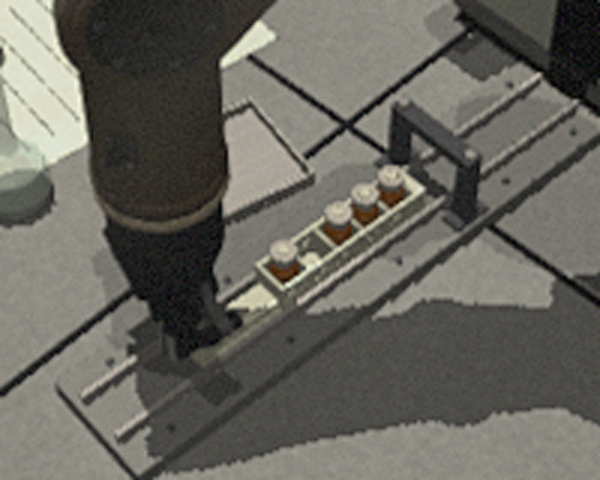

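servo_tool:
  delta_pos:
    - [0,0,-0.5]
    - [0,0,-0.7]
    - [0,0,-0.8]
    - [0,0,-0.8]
    - [0,0,-0.8]
    - [0,0,-0.8]
    - [0,0,-0.8]
    - [0,0,-0.8]
  delta_rot:
    - [0,0,0]
    - [0,0,0]
    - [0,0,0]
    - [0,0,0]
    - [0,0,0]
    - [0,0,0]
    - [0,0,0]
    - [0,0,0]

```text
clock: 15.03
tcp_pos: [0.5096, 0.207, 0.0387]
orientation: [0.707, -0.707, 0.027, -0.027]
force: [-0.7, 2.2, 2.1]
width: 0.001
```

servo_tool:
  delta_pos:
    - [0,0,-0.8]
    - [0,0,-0.8]
    - [0,0,-0.8]
    - [0,0,-0.8]
    - [0,0,-0.8]
    - [0,0,-0.8]
    - [0,0,-0.8]
    - [0,0,-0.8]
  delta_rot:
    - [0,0,0]
    - [0,0,0]
    - [0,0,0]
    - [0,0,0]
    - [0,0,0]
    - [0,0,0]
    - [0,0,0]
    - [0,0,0]

```text
clock: 15.7
tcp_pos: [0.5047, 0.1432, 0.0385]
orientation: [-0.707, 0.707, -0.027, 0.027]
force: [0.5, 2.2, 1.6]
width: 0.001
```

servo_tool:
  delta_pos:
    - [0,0,-0.7]
    - [0,0,-0.6]
    - [0,0,-0.6]
    - [0,0,-0.6]
    - [0,0,-0.5]
    - [0,0,-0.4]
    - [0,0,-0.4]
    - [0,0,-0.2]
  delta_rot:
    - [0,0,0]
    - [0,0,0]
    - [0,0,0]
    - [0,0,0]
    - [0,0,0]
    - [0,0,0]
    - [0,0,0]
    - [0,0,0]

```text
clock: 16.37
tcp_pos: [0.5016, 0.1035, 0.0384]
orientation: [-0.706, 0.707, -0.027, 0.027]
force: [0.1, 0.5, 0.0]
width: 0.0
```

servo_tool:
  delta_pos:
    - [0,0,-0.15]
    - [0,0,-0.15]
    - [0,0,-0.15]
    - [0,0,-0.15]
    - [0,0,-0.1]
    - [0,0,-0.1]
    - [0,0,-0.1]
    - [0,0,-0.1]
  delta_rot:
    - [0,0,0]
    - [0,0,0]
    - [0,0,0]
    - [0,0,0]
    - [0,0,0]
    - [0,0,0]
    - [0,0,0]
    - [0,0,0]

```text
clock: 17.03
tcp_pos: [0.501, 0.0941, 0.0385]
orientation: [-0.707, 0.707, -0.027, 0.027]
force: [0.6, 1.4, -0.8]
width: -0.002
```

servo_tool:
  delta_pos:
    - [0,0,-0.1]
    - [0,0,-0.1]
    - [0,0,-0.1]
    - [0,0,-0.1]
    - [0,0,-0.1]
    - [0,0,0]
    - [0,0,0]
    - [0,0,0]
  delta_rot:
    - [0,0,0]
    - [0,0,0]
    - [0,0,0]
    - [0,0,0]
    - [0,0,0]
    - [0,0,0]
    - [0,0,0]
    - [0,0,0]

```text
clock: 17.7
tcp_pos: [0.5008, 0.0902, 0.0387]
orientation: [0.707, -0.706, 0.026, -0.026]
force: [-0.8, 4.4, -1.1]
width: 0.002
```

servo_tool:
  delta_pos:
    - [0,0,-0.1]
    - [0,0,-0.1]
    - [0,0,-0.1]
    - [0,0,0]
    - [0,0,0]
    - [0,0,0]
    - [0,0,0]
    - [0,0,0]
  delta_rot:
    - [0,0,0]
    - [0,0,0]
    - [0,0,0]
    - [0,0,0]
    - [0,0,0]
    - [0,0,0]
    - [0,0,0]
    - [0,0,0]

```text
clock: 18.37
tcp_pos: [0.5012, 0.0901, 0.0393]
orientation: [0.708, -0.705, 0.025, -0.026]
force: [0.2, 13.6, 0.6]
width: 0.003
```

servo_tool:
  delta_pos:
    - [0,0,0.1]
    - [0,0,0.1]
    - [0,0,0.2]
    - [0,0,0.5]
    - [0,0,1]
    - [0,0,1.5]
    - [0,0,1.5]
    - [0,0,1]
  delta_rot:
    - [0,0,0]
    - [0,0,0]
    - [0,0,0]
    - [0,0,0]
    - [0,0,0]
    - [0,0,0]
    - [0,0,0]
    - [0,0,0]

```text
clock: 19.03
tcp_pos: [0.5049, 0.1469, 0.0387]
orientation: [0.707, -0.706, 0.026, -0.026]
force: [-0.1, 0.3, 0.4]
width: 0.001
```

servo_tool:
  delta_pos:
    - [0,-1,1]
    - [0,-2,2]
    - [0,-3,2]
    - [0,-3,2]
    - [0,-3,2]
    - [0,-2,1]
    - [0,0,0]
    - [0,0,0]
  delta_rot:
    - [0,0,0]
    - [0,0,0]
    - [0,0,0]
    - [0,0,0]
    - [0,0,0]
    - [0,0,0]
    - [0,0,0]
    - [0,0,0]

```text
clock: 19.7
tcp_pos: [0.5126, 0.2459, 0.1802]
orientation: [0.707, -0.706, 0.025, -0.027]
force: [0.2, -0.5, -1.6]
width: -0.001
```

```bash
python3 - <<'E'
from h import *
np.set_printoptions(precision=4,suppress=True)
im,d,cal=snap('side','s7'); im2,d2,cal2=snap('top','t7')
o=robot.get_obs(); print({k:o[k] for k in ['clock','tcp_pos','force','width']})
for n,W in (('side',cloud(d,cal)),('top',cloud(d2,cal2))):
    def sel(x0,x1,y0,y1,z0,z1):
        with np.errstate(invalid='ignore'):
            Q=W[(W[...,0]>x0)&(W[...,0]<x1)&(W[...,1]>y0)&(W[...,1]<y1)&(W[...,2]>z0)&(W[...,2]<z1)]
        return len(Q),(Q.mean(0) if len(Q) else 0)
    print(n,'handle',sel(.46,.54,.05,.1,.058,.067),'bar',sel(.44,.56,-.01,.04,.082,.092),'tall',sel(.58,.69,.06,.18,.072,.085))
    for y in [-.115,-.088,-.061,-.007]: print('short',sel(.46,.52,y-.013,y+.013,.065,.0725))
a=cv2.resize(im[140:300,220:400],(400,356),interpolation=cv2.INTER_CUBIC)[:,:,::-1]
b=cv2.resize(im2[140:290,200:365],(392,356),interpolation=cv2.INTER_CUBIC)[:,:,::-1]
cv2.imwrite('pics/v7.png',np.hstack([a,b]))
E
```

```text
{'clock': 19.8, 'tcp_pos': array([0.512 , 0.2437, 0.1779]), 'force': array([-0.5457, -0.4428,  0.2906]), 'width': -0.0012546221034764966}
side handle (69, array([0.5002, 0.0727, 0.0623])) bar (218, array([0.4947, 0.0158, 0.0861])) tall (0, 0)
short (44, array([ 0.4861, -0.1159,  0.069 ]))
short (47, array([ 0.4883, -0.0889,  0.0679]))
short (49, array([ 0.4904, -0.0621,  0.0683]))
short (30, array([ 0.4946, -0.0118,  0.0681]))
top handle (59, array([0.4992, 0.0743, 0.0636])) bar (223, array([0.4938, 0.0168, 0.0868])) tall (51, array([0.6356, 0.1216, 0.0794]))
short (50, array([ 0.4852, -0.1146,  0.0686]))
short (45, array([ 0.4871, -0.0878,  0.0684]))
short (45, array([ 0.4885, -0.0612,  0.0687]))
short (46, array([ 0.4931, -0.0072,  0.0685]))
```

View pics/v7.png

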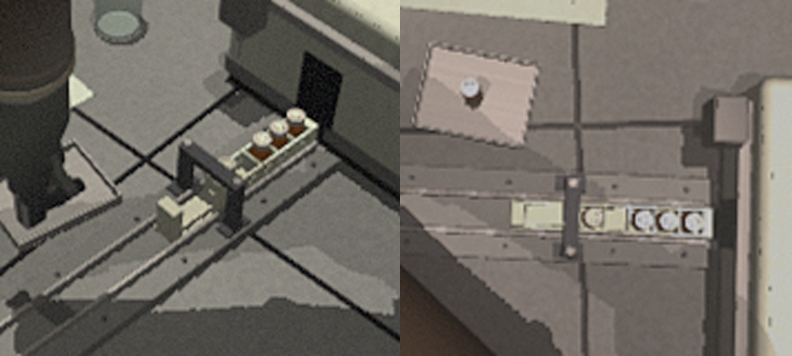

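```bash
python3 -c "
from rig import robot
print(robot.job_done())"
```

```text
the job is handed in; nothing more can be done
None
```

The rack is home against the end stop, and the tall vial stands upright on the steel tray. I handed the job in at about 20 s of the 61 s allowed.

- **Tall vial:** It was in the fourth pocket from the nose. I lifted it straight up and lowered it onto the tray until it touched (about 9 N). I eased off before opening the fingers. The top camera puts its cap top at 79 mm, as it should be; the side camera's view of it was blocked by the gripper in the last picture.
- **Rack:** I pushed it along the lane with the fingers shut. At the stop the tool ceased to move and the force rose to about 14 N, and then I backed off. The handle centre measures 57 to 57.5 mm before mid-bar, against 57.5 mm expected at home.
- **Short vials and bar:** All four short vials are still in their pockets at the right height (68–69 mm). The bar measures the same position as at the start.
- **Disagreements:** On the descent to the tall vial the tool ended about 9 mm off along the lane. The pads still took the vial, but off-centre. Closing them pressed about 9 N vertically, and that went away as I lifted. The rack and the short vials were unmoved afterwards.
- **Not checked:** I did not measure the bench glassware again at the end. The arm's path kept clear of it and the wrist force showed no unexpected contact.

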